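Load-test the dryer control unit

ROBOT

A 6-joint arm with a two-finger parallel gripper is mounted at the origin on the work surface. World frame = base frame: x ahead of the robot, y to its left, z up, the work surface at z = 0. Lengths are in mm, angles in degrees, forces in N, time in s.
With the tool pointing down it reaches from about 300 to 850 mm from the base axis. Payload 4.2 kg.
Tool frame: the origin (TCP) lies midway between the tips of the shut fingers; the grasp point (between the pads) lies 19 mm behind it; z points along the fingers, y is the line along which they close (so a half turn about z gives the same grasp; the last joint's range is limited). The gripper opens to 91 mm and grips with 3 to 60 N. Pads are 32 mm wide; open, the fingers measure 118 mm over their backs; the gripper's body (76 mm by 178 mm) begins 60 mm behind the grasp point.
Start: joints at [67.838, 18.312, 89.639, -0, 72.044, -1.146], TCP at [206.216, 536.767, 213.976] pointing down, gripper open.
Joint ranges: [-177.97, 177.97], [-48.28, 115.42], [12.27, 149.76], [-77.06, 257.06], [2.81, 150.46], [-146.56, 146.56]. Speed limits (degrees/s): [147.25, 147.25, 180, 180, 180, 180].

INTERFACE

Orientations are given as [roll, pitch, yaw] about the fixed x, y, z axes, in that order (R = Rz(yaw) Ry(pitch) Rx(roll)).
In Python, from workcell import env gives the robot as it stands.
- The arm moves only by the tool send_rows, never from a script. Its argument "steps" is a list that holds one entry, the list of rows, each a list of 5 numbers: the shift along the tool's x, y, z scaled (see below), then the turn about the tool's z scaled (see below), then the opening, from 0 (shut) to 1 (fully open). In form: [[[dx, dy, dz, yaw, fingers], ...]]. A call has 1 to 5 rows; each row shifts and turns the commanded pose from where the row before left it, along the tool's axes as they then stand; what a row does not reach is not made up. The controller multiplies each number of a shift by 0.04 m and each number of a turn by 0.12 rad. A row lasts 1/12 s, in which the tool goes at most 41.7 mm and 7.16 degrees, less where a joint would pass 70% of its speed; a pose out of reach is approached as far as the arm can. A call with a number of a shift or a turn outside -1 to 1 is refused whole. A call with a gripper value outside its range is refused whole. The fingers move at their own pace and stop on an object; "squeeze" is the grip in N (left out, the last holds). Time passes only in rows, so rows that do not move let the fingers close. It gives the time, the measured TCP pose, the force, the opening and the grip force at its end, in the units of the state.
- env.state(): the state, without advancing time (a new reading comes with each control period).
- env.grab_frame(name): name is "scene" or "top" or "wrist"; returns a dict with "pixels" (384x512x3 uint8, red, green, blue), "depth" (384x512 float32, mm along the optical axis (not along the pixel's ray), 0 where there is no reading), "intrinsics" (3x3 intrinsics, pixels), "cam_to_world" (4x4, takes a point from camera to world coordinates). Camera axes: x right, y down, z forward; pixel columns grow to the right and rows downward; lengths in mm; the calibration is good to about 2 mm. A picture is of the moment at which its call begins.
- env.job_done(): hands the job in; it is judged then, once.
The state is a dict: "time_s": time; "qpos": joint angles; "qvel": joint speeds; "effort": joint torques, N m; "ee_pos": TCP position; "ee_rot": TCP orientation; "force": force on the tool from outside, world axes, zero at the start; "torque": the same for the moment, N m; "gripper_width": finger opening in mm; "gripper_force": force on a finger pad.
Only numpy, scipy, OpenCV 4.12 (cv2) and the standard library are available. Lean on these libraries where they do the work, as an engineer would, in place of code of your own. Each camera call takes 0.05 s, during which the arm holds its last target. There are 200 camera calls.

TASK

First slide the tester's fader right down to its zero stop and leave it there while you take every test pin from the rack and seat it fully home, shoulder flush, in an opening of the dryer's control unit, one pin to an opening, without forcing it; one opening is blocked inside, so a pin that stops short must go into another. With all the pins seated, slide the fader to the yellow mark; the yellow warning marker must also end up standing on its red-bordered pad. Leave everything else where it is.

Things in the scene. Friction and masses are not known exactly. Their poses are not given: they have to be found in the camera images.
- module: Dryer control unit, fixed: white box 64 (x) x 220 (y) x 40 mm high, five brass-framed openings in a row along its own y, 38 mm apart. Origin: centre of its underside. One opening, a different one each time, hides a broken stub 12 mm below its mouth: a pin stops there with its shoulder 12 mm above the face. The others are 30 mm deep.
- rack: Grey pin rack, fixed: 50 (x) x 170 (y) x 40 mm high, with four holes 8.5 mm wide in a row along its own y axis, 40 mm apart; the test pins present stand in them, shoulder on the rack's top, and some holes are empty. Origin: centre of its underside.
- tester: Blue load tester box, fixed: 70 (x) x 180 (y) x 35 mm high, the fader's slot along its own y axis in its top. Origin: centre of its underside. At zero the fader's grip is centred at the tester's x = 0, y = -50 mm.
- fader (a joint): Travel of the fader (m): 0 at the zero end stop (the tester's -y end), growing towards the tester's +y, end stop at 0.100. Sliding friction about 1.5 N; it stays where it is left.
- fader_top (a point): Centre of the top of the black fader grip: 30 (x) x 14 (y) mm, standing 28.5 mm above the tester's top; axes as the tester's.
- mark: Yellow line 16 x 4 mm on the tester's top, on its -x side of the slot, pointing at the slot; axes as the tester's. The fader is on the mark when fader_top has the same y in the tester's axes. Origin: on the slot's centre line, on the tester's top, level with the line. It lies 45 to 85 mm from zero.
- marker: Loose yellow round warning marker with a black band, 40 mm in diameter, 38 mm high, 110 to 225 g. Origin: centre of its underside.
- pad: Red-bordered grey square 76 mm wide, 1 mm thick marking on the counter, where the marker belongs. Origin: its centre, on the counter.
- opening0 (a point): Centre of the mouth of one of the module's five openings, level with its top face (40 mm above the counter). Hole 8 mm in diameter with a 1.5 mm chamfer.
- opening1 (a point): Centre of the mouth of one of the module's five openings, level with its top face (40 mm above the counter). Hole 8 mm in diameter with a 1.5 mm chamfer.
- opening2 (a point): Centre of the mouth of one of the module's five openings, level with its top face (40 mm above the counter). Hole 8 mm in diameter with a 1.5 mm chamfer.
- opening3 (a point): Centre of the mouth of one of the module's five openings, level with its top face (40 mm above the counter). Hole 8 mm in diameter with a 1.5 mm chamfer.
- opening4 (a point): Centre of the mouth of one of the module's five openings, level with its top face (40 mm above the counter). Hole 8 mm in diameter with a 1.5 mm chamfer.
- pin0: Test pin, maybe absent: red round handle 16 mm in diameter, 48 mm tall (3 mm button on top); below it a steel shaft 6 mm in diameter, 24 mm long, tapered tip; 60 g. Origin: centre of the shoulder, where handle meets shaft; its z axis points up along the handle. Fully home, its origin is at the mouth of the opening.
- pin1: Test pin, maybe absent: black round handle 16 mm in diameter, 48 mm tall (3 mm button on top); below it a steel shaft 6 mm in diameter, 24 mm long, tapered tip; 60 g. Origin: centre of the shoulder, where handle meets shaft; its z axis points up along the handle. Fully home, its origin is at the mouth of the opening.
- pin2: Test pin, maybe absent: blue round handle 16 mm in diameter, 48 mm tall (3 mm button on top); below it a steel shaft 6 mm in diameter, 24 mm long, tapered tip; 60 g. Origin: centre of the shoulder, where handle meets shaft; its z axis points up along the handle. Fully home, its origin is at the mouth of the opening.
- pin3: Test pin, maybe absent: green round handle 16 mm in diameter, 48 mm tall (3 mm button on top); below it a steel shaft 6 mm in diameter, 24 mm long, tapered tip; 60 g. Origin: centre of the shoulder, where handle meets shaft; its z axis points up along the handle. Fully home, its origin is at the mouth of the opening.
- detergent: Bystander, not part of the job: yellow detergent bottle 68 mm wide, 170 mm tall, blue cap. Origin: centre of its underside.
- softener: Bystander, not part of the job: blue softener bottle 60 mm wide, 110 mm tall. Origin: centre of its underside.
- scoop: Bystander, not part of the job: white measuring cup 68 mm wide, 50 mm tall. Origin: centre of its underside.
- dial: Bystander, not part of the job: white spare dryer knob 42 mm wide, 22 mm tall. Origin: centre of its underside.
- driver: Bystander, not part of the job: screwdriver with orange handle lying on the counter. Origin: near its middle, on its underside.
- spanner: Bystander, not part of the job: steel wrench lying on the counter. Origin: near its middle, on its underside.
- fuses: Bystander, not part of the job: small cardboard box 50 x 35 x 22 mm. Origin: centre of its underside.

How it is judged (in metres and radians):
On the way, in this order (a step that is already met when the one before it is completed fails the run):
1. the fader is at its zero stop (within 4 mm) (value of joint fader below 0.004 m), for 0.2 s.
2. every pin present is seated fully home in an opening, the fader still at zero (within 6 mm) (((distance between pin0 and opening0 below 0.004 m and angle between pin0's own z axis and vertical below 0.1 rad) or (distance between pin0 and opening1 below 0.004 m and angle between pin0's own z axis and vertical below 0.1 rad) or (distance between pin0 and opening2 below 0.004 m and angle between pin0's own z axis and vertical below 0.1 rad) or (distance between pin0 and opening3 below 0.004 m and angle between pin0's own z axis and vertical below 0.1 rad) or (distance between pin0 and opening4 below 0.004 m and angle between pin0's own z axis and vertical below 0.1 rad)) and ((distance between pin1 and opening0 below 0.004 m and angle between pin1's own z axis and vertical below 0.1 rad) or (distance between pin1 and opening1 below 0.004 m and angle between pin1's own z axis and vertical below 0.1 rad) or (distance between pin1 and opening2 below 0.004 m and angle between pin1's own z axis and vertical below 0.1 rad) or (distance between pin1 and opening3 below 0.004 m and angle between pin1's own z axis and vertical below 0.1 rad) or (distance between pin1 and opening4 below 0.004 m and angle between pin1's own z axis and vertical below 0.1 rad)) and ((distance between pin2 and opening0 below 0.004 m and angle between pin2's own z axis and vertical below 0.1 rad) or (distance between pin2 and opening1 below 0.004 m and angle between pin2's own z axis and vertical below 0.1 rad) or (distance between pin2 and opening2 below 0.004 m and angle between pin2's own z axis and vertical below 0.1 rad) or (distance between pin2 and opening3 below 0.004 m and angle between pin2's own z axis and vertical below 0.1 rad) or (distance between pin2 and opening4 below 0.004 m and angle between pin2's own z axis and vertical below 0.1 rad)) and ((distance between pin3 and opening0 below 0.004 m and angle between pin3's own z axis and vertical below 0.1 rad) or (distance between pin3 and opening1 below 0.004 m and angle between pin3's own z axis and vertical below 0.1 rad) or (distance between pin3 and opening2 below 0.004 m and angle between pin3's own z axis and vertical below 0.1 rad) or (distance between pin3 and opening3 below 0.004 m and angle between pin3's own z axis and vertical below 0.1 rad) or (distance between pin3 and opening4 below 0.004 m and angle between pin3's own z axis and vertical below 0.1 rad)) and value of joint fader below 0.006 m), for 0.2 s.
At the end, for the whole second after the job is handed in: Every pin present stands in an opening with its shoulder centre within 4 mm of the mouth centre and within 0.1 rad of upright; the fader is within 5 mm of the yellow mark; the marker stands upright and at rest on the counter with its centre within 18 mm of the pad's centre (((distance between pin0 and opening0 below 0.004 m and angle between pin0's own z axis and vertical below 0.1 rad) or (distance between pin0 and opening1 below 0.004 m and angle between pin0's own z axis and vertical below 0.1 rad) or (distance between pin0 and opening2 below 0.004 m and angle between pin0's own z axis and vertical below 0.1 rad) or (distance between pin0 and opening3 below 0.004 m and angle between pin0's own z axis and vertical below 0.1 rad) or (distance between pin0 and opening4 below 0.004 m and angle between pin0's own z axis and vertical below 0.1 rad)) and ((distance between pin1 and opening0 below 0.004 m and angle between pin1's own z axis and vertical below 0.1 rad) or (distance between pin1 and opening1 below 0.004 m and angle between pin1's own z axis and vertical below 0.1 rad) or (distance between pin1 and opening2 below 0.004 m and angle between pin1's own z axis and vertical below 0.1 rad) or (distance between pin1 and opening3 below 0.004 m and angle between pin1's own z axis and vertical below 0.1 rad) or (distance between pin1 and opening4 below 0.004 m and angle between pin1's own z axis and vertical below 0.1 rad)) and ((distance between pin2 and opening0 below 0.004 m and angle between pin2's own z axis and vertical below 0.1 rad) or (distance between pin2 and opening1 below 0.004 m and angle between pin2's own z axis and vertical below 0.1 rad) or (distance between pin2 and opening2 below 0.004 m and angle between pin2's own z axis and vertical below 0.1 rad) or (distance between pin2 and opening3 below 0.004 m and angle between pin2's own z axis and vertical below 0.1 rad) or (distance between pin2 and opening4 below 0.004 m and angle between pin2's own z axis and vertical below 0.1 rad)) and ((distance between pin3 and opening0 below 0.004 m and angle between pin3's own z axis and vertical below 0.1 rad) or (distance between pin3 and opening1 below 0.004 m and angle between pin3's own z axis and vertical below 0.1 rad) or (distance between pin3 and opening2 below 0.004 m and angle between pin3's own z axis and vertical below 0.1 rad) or (distance between pin3 and opening3 below 0.004 m and angle between pin3's own z axis and vertical below 0.1 rad) or (distance between pin3 and opening4 below 0.004 m and angle between pin3's own z axis and vertical below 0.1 rad)) and y of fader_top in the frame of mark between -0.005 and 0.005 m and horizontal distance between marker and pad below 0.018 m and angle between marker's own z axis and vertical below 0.1 rad and height (world z) of marker below 0.006 m and linear speed of marker below 0.02 m/s); the robot touches nothing.
It fails at once if a bystander is moved by more than 30 mm (distance of any of detergent, softener, scoop, dial, driver, spanner, fuses from where it was at the start of the episode above 0.03 m).
It fails at once if a pin is forced against the control unit with more than 40 N (contact force between any of pin0, pin1, pin2, pin3 and module above 40 N).
Of pin0, pin1, pin2, pin3 only 3 to 4 are there at a start; the rules pass over those that are not, and their reading is None.
At some moment in a run one of marker may be knocked a few centimetres aside while the robot is not near it.
It also fails if it takes over 210 s, if anything falls off the work surface, if the arm or the gripper's body presses on something with over 40 N, if the wrist force passes 120 N, or if a joint passes its speed limit or range.

## Working session

There is one attempt and no reset: what is moved stays moved. The work goes in short steps, Python scripts to look and compute and a tool call to move; the robot and the scene stay as the last step left them, time stands still between calls to the robot, and variables do not carry over. Pictures are saved under pics/ and viewed, at most 14 in all, crops included, and the job is handed in when it is done.

Besides the shell and the picture viewer there is one more tool, called after "Request:" in YAML: its name, and indented under it one key for each argument. send_rows: Moves the arm, as the interface text tells. Shifts and turns lie within -1 to 1; 1 stands for 0.04 m of shift or 0.12 rad of turn. Its arguments: {"type":"object","properties":{"steps":{"type":"array"},"squeeze":{"type":"number"}},"required":["steps"]}

```bash
mkdir -p pics; ls
cat > h.py <<'E'
import numpy as np, cv2
from workcell import env
def grab(n,name=None):
    f=env.grab_frame(n)
    if name: cv2.imwrite(f'pics/{name}.png',cv2.cvtColor(f['pixels'],cv2.COLOR_RGB2BGR)); np.savez(f'pics/{name}.npz',**f)
    return f
def cloud(f):
    K=f['intrinsics'];T=f['cam_to_world'];d=f['depth'].astype(float)
    v,u=np.indices(d.shape)
    P=np.stack([(u-K[0,2])/K[0,0]*d,(v-K[1,2])/K[1,1]*d,d],-1)
    return P@T[:3,:3].T+T[:3,3]
E
python3 - <<'E'
from h import *
np.set_printoptions(precision=1,suppress=True)
a=grab('top','top0');b=grab('scene','scene0');c=grab('wrist','w0')
for f in(a,b,c): print(f['intrinsics'],f['cam_to_world'])
im=cv2.imread('pics/top0.png');cv2.imwrite('pics/top0b.png',cv2.resize(im,(800,600),interpolation=cv2.INTER_CUBIC))
print(env.state())
E
```

```text
pics
[[373.4   0.  252.9]
 [  0.  373.4 193.2]
 [  0.    0.    1. ]] [[   0.    -1.     0.1  440. ]
 [  -1.    -0.    -0.     8. ]
 [   0.    -0.1   -1.  1051.8]
 [   0.     0.     0.     1. ]]
[[431.9   0.  255.9]
 [  0.  431.9 194. ]
 [  0.    0.    1. ]] [[  -0.4    0.6   -0.7 1444.6]
 [   0.9    0.3   -0.3  353.7]
 [   0.    -0.8   -0.6  869.4]
 [   0.     0.     0.     1. ]]
[[274.    0.  252.7]
 [  0.  274.  193.6]
 [  0.    0.    1. ]] [[  0.4   0.9   0.2 137.4]
 [  0.9  -0.3  -0.1 562. ]
 [ -0.    0.3  -1.  384.8]
 [  0.    0.    0.    1. ]]
{'time_s': 0.15, 'qpos': array([67.8, 18.3, 89.7, -0. , 72. , -1.1]), 'qvel': array([-0.1, -0.2, -0.2,  0. , -0. , -0. ]), 'effort': array([  0. , -41.3, -23.2,   0.1,   0. ,  -0. ]), 'ee_pos': array([206.1, 536.4, 213.3]), 'ee_rot': array([-179.9,   -0. ,  159. ]), 'force': array([-0.9, -0.5,  0.1]), 'torque': array([ 0., -0.,  0.]), 'gripper_force': 0.0, 'gripper_width': 91.17467977464982}
```

View pics/top0b.png

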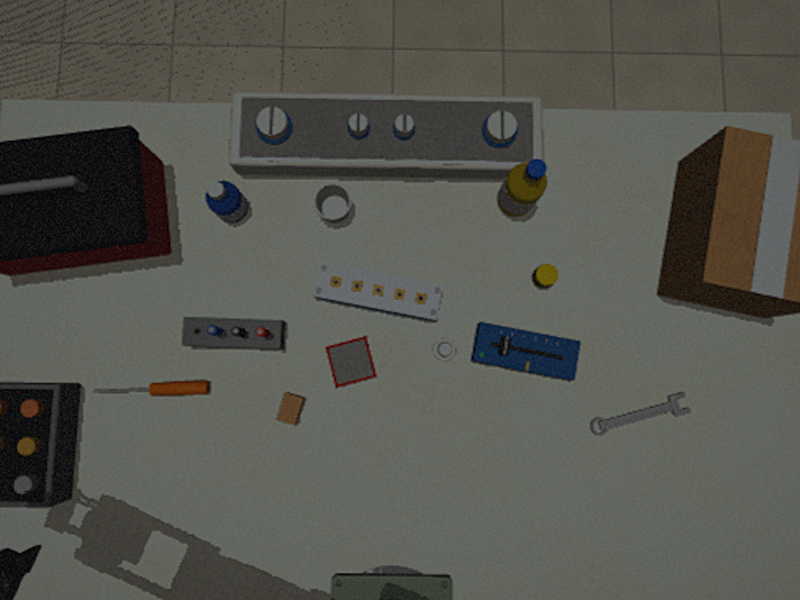

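View pics/scene0.png

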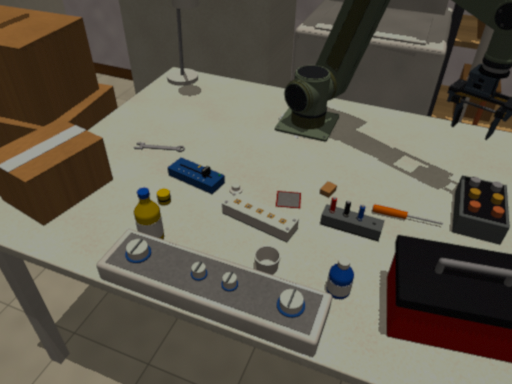

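The top view (800×600) shows pins blue (215,330), black (238,331) and red (263,332), with the rack hole at (197,331) empty. The openings run from (336,282) to (421,298). The fader is at (505,346), the mark at (528,366), the marker at (545,275) and the pad at (351,361). The scene view agrees with this layout.

```bash
cat >> h.py <<'E'
def onplane(f,u,v,z):
    K=f['intrinsics'];T=f['cam_to_world']
    r=T[:3,:3]@np.array([(u-K[0,2])/K[0,0],(v-K[1,2])/K[1,1],1.])
    return T[:3,3]+r*(z-T[2,3])/r[2]
def proj(f,P):
    K=f['intrinsics'];T=f['cam_to_world'];p=T[:3,:3].T@(np.array(P,float)-T[:3,3]);q=K@(p/p[2]);return q[:2]
E
python3 - <<'E'
from h import *
np.set_printoptions(precision=1,suppress=True)
f=dict(np.load('pics/top0.npz'));P=cloud(f);s=1.5625
for n,u,v,z in [('blue',215,330,91),('black',238,331,91),('red',263,332,91),('empty',197,331,40),('o_a',336,282,40),('o_b',357,286,40),('o_c',378,290,40),('o_d',400,294,40),('o_e',421,298,40),('fader',505,345,63),('mark',528,366,35),('marker',545,275,38),('pad',351,361,1),('dial',444,350,22),('scoop',334,205,50)]:
    print(n,onplane(f,u/s,v/s,z)[:2], P[int(v/s),int(u/s)])
E
```

```text
blue [507.6 297.1] [508.6 300.5  84.9]
black [506.5 259.3] [508.9 260.8  88.5]
red [505.5 218.1] [507.  220.   86.5]
empty [509.  343.4] [512.3 348.5  25.8]
o_a [598.5 105.2] [603.8 107.8  15.2]
o_b [592.   68.3] [596.5  71.4  10.5]
o_c [585.5  31.4] [590.2  34.5  18.5]
o_d [579.   -7.3] [581.   -7.4  28.8]
o_e [572.5 -44.1] [575.8 -43.4  29.8]
fader [ 491.3 -186. ] [ 493.5 -185.9   60.9]
mark [ 456.9 -231.2] [ 457.5 -228.2   36.9]
marker [ 617.  -262.8] [ 617.  -260.6   37.8]
pad [461.9  78.4] [462.   80.1   2.3]
dial [483.1 -86.3] [483.1 -85.9  21.7]
scoop [734.4 111.4] [748.7 118.4   3.3]
```

Request:
send_rows:
  steps:
    - [[0, 0, 0, -0.8, 0.45], [0, 0, 0, -0.8, 0.45], [-0.5, -0.83, 0.08, 0, 0.45], [-0.5, -0.83, 0.08, 0, 0.45], [-0.5, -0.83, 0.08, 0, 0.45]]

```text
time_s: 0.57
ee_pos: [247.9, 427.0, 203.6]
ee_rot: [-179.9, -0.0, 170.1]
force: [0.3, -0.6, -0.1]
gripper_width: 60.4
gripper_force: 0.0
```

Request:
send_rows:
  steps:
    - [[-0.5, -0.83, 0.08, 0, 0.45], [-0.5, -0.83, 0.08, 0, 0.45], [-0.5, -0.83, 0.08, 0, 0.45], [-0.5, -0.83, 0.08, 0, 0.45], [-0.5, -0.83, 0.08, 0, 0.45]]

```text
time_s: 0.98
ee_pos: [317.6, 245.6, 188.1]
ee_rot: [180.0, 0.0, 170.0]
force: [0.9, 0.3, -0.0]
gripper_width: 41.0
gripper_force: 0.0
```

Request:
send_rows:
  steps:
    - [[-0.5, -0.83, 0.08, 0, 0.45], [-0.5, -0.83, 0.08, 0, 0.45], [-0.5, -0.83, 0.08, 0, 0.45], [-0.5, -0.83, 0.08, 0, 0.45], [-0.5, -0.83, 0.08, 0, 0.45]]

```text
time_s: 1.4
ee_pos: [387.3, 64.6, 172.3]
ee_rot: [180.0, 0.0, 170.0]
force: [0.5, 0.7, -0.5]
gripper_width: 40.9
gripper_force: 0.0
```

Request:
send_rows:
  steps:
    - [[-0.5, -0.83, 0.08, 0, 0.45], [-0.5, -0.83, 0.08, 0, 0.45], [-0.5, -0.83, 0.08, 0, 0.45], [-0.5, -0.83, 0.08, 0, 0.45], [-0.5, -0.83, 0.08, 0, 0.45]]

```text
time_s: 1.82
ee_pos: [456.9, -116.4, 156.1]
ee_rot: [180.0, -0.0, 169.9]
force: [0.1, 1.0, 0.9]
gripper_width: 41.1
gripper_force: 0.0
```

Request:
send_rows:
  steps:
    - [[-0.5, -0.83, 0.08, 0, 0.45], [-0.5, -0.83, 0.08, 0, 0.45], [0, 0, 0, 0, 0.45], [0, 0, 0, 0, 0.45]]

```text
time_s: 2.15
ee_pos: [484.6, -188.1, 149.1]
ee_rot: [180.0, -0.1, 169.8]
force: [-0.0, -0.1, 0.3]
gripper_width: 41.2
gripper_force: 0.0
```

Run:
```python
from h import *
np.set_printoptions(precision=1,suppress=True)
f=grab('wrist','w1');print(f['cam_to_world']);s=env.state();print(s['ee_pos'],s['ee_rot'],s['time_s'],s['gripper_width'])
```

```text
[[   0.2    1.     0.3  412.5]
 [   1.    -0.2   -0.  -176. ]
 [   0.     0.3   -1.   320.8]
 [   0.     0.     0.     1. ]]
[ 484.1 -186.8  149.3] [179.9  -0.1 169.9] 2.2 41.16931273804894
```

View pics/w1.png

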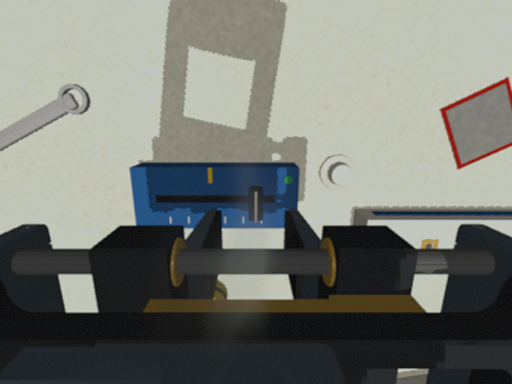

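Wrist view: the fader grip is at (257,203), the mark at (210,175), and the slot runs from (155,199) to about (275,199). The fingers straddle column 253.

```bash
cat >> h.py <<'E'
def tester(f):
    P=cloud(f);z=P[...,2];px=f['pixels'].astype(int);r,g,b=px[...,0],px[...,1],px[...,2]
    near=(abs(P[...,0]-480)<70)&(abs(P[...,1]+225)<120)
    top=near&(abs(z-35)<6)&(b>r+25)&(b>60)
    rect=cv2.minAreaRect(P[top][:,:2].astype(np.float32));print('tester',rect,top.sum())
    yl=near&(abs(z-35)<8)&(r>b+50)&(g>b+30);vu=np.argwhere(yl).mean(0);m=onplane(f,vu[1],vu[0],35)
    ft=near&(z>57)&(z<70)&(abs(P[...,0]-485)<40)
    n,l,st,c=cv2.connectedComponentsWithStats(ft.astype(np.uint8));
    for i in range(1,n):
        if st[i,4]>15:print('hi',st[i],np.median(P[l==i],0),P[l==i].min(0),P[l==i].max(0))
    print('mark',m,yl.sum());return m
E
python3 - <<'E'
from h import *
np.set_printoptions(precision=1,suppress=True)
for n in('w1','top0'):tester(dict(np.load(f'pics/{n}.npz')))
f=dict(np.load('pics/w1.npz'))
for uv in [(155,199),(276,199),(132,165),(298,162),(297,228)]:print(uv,onplane(f,*uv,35))
for uv in [(250,190),(263,190),(263,220),(250,220)]:print(uv,onplane(f,*uv,63.5),cloud(f)[uv[1],uv[0]])
E
```

```text
tester ((484.73114013671875, -230.14590454101562), (178.01321411132812, 69.23381805419922), 79.83955383300781) 7873
hi [248 190  15  32 439] [ 491.5 -187.9   64.3] [ 477.2 -197.1   57.5] [ 508.  -178.7   66.3]
mark [ 458.9 -230.6   35. ] 57
tester ((484.075927734375, -229.4755859375), (178.18714904785156, 68.3145980834961), 79.56511688232422) 1300
hi [320 215   7  12  63] [ 490.9 -184.8   62.4] [ 477.4 -193.6   57.6] [ 506.8 -177.7   66.4]
mark [ 457.5 -228.7   35. ] 5
(155, 199) [ 474.3 -294.5   35. ]
(276, 199) [ 497.7 -165.4   35. ]
(132, 165) [ 434.1 -308.4   35. ]
(298, 162) [ 461.9 -136.4   35. ]
(297, 228) [ 535.1 -147.5   35. ]
(250, 190) [ 475.7 -189.8   63.5] [ 477.5 -190.2   56.5]
(263, 190) [ 478.  -177.4   63.5] [ 485.  -177.6   35.8]
(263, 220) [ 508.4 -182.6   63.5] [ 519.  -183.3   34.9]
(250, 220) [ 506.1 -195.3   63.5] [ 506.  -195.3   63.8]
```

Request:
send_rows:
  steps:
    - [[-0.18, 0, 0.85, 0, 0.45], [0, 0, 0.9, 0, 0.45], [0, 0, 0.9, 0, 0.45], [0, 0, 0, 0, 0.45]]

```text
time_s: 2.53
ee_pos: [486.5, -184.4, 38.6]
ee_rot: [179.8, -0.8, 170.1]
force: [-1.6, -0.2, -0.8]
gripper_width: 40.9
gripper_force: 0.0
```

Request:
send_rows:
  steps:
    - [[0, 0, 0, 0, 0], [0, 0, 0, 0, 0], [0, 0, 0, 0, 0], [0, 0, 0, 0, 0], [0, 0, 0, 0, 0]]
  squeeze: 6

```text
time_s: 2.95
ee_pos: [493.0, -188.1, 46.0]
ee_rot: [-180.0, 0.2, 170.0]
force: [0.6, 1.9, 5.9]
gripper_width: 14.1
gripper_force: 6.0
```

Request:
send_rows:
  steps:
    - [[0, -0.4, 0, 0, 0], [0, -0.5, 0, 0, 0], [0, -0.5, 0, 0, 0], [0, -0.5, 0, 0, 0], [0, -0.25, 0, 0, 0]]

```text
time_s: 3.37
ee_pos: [477.5, -274.7, 45.9]
ee_rot: [-179.9, 0.2, 169.9]
force: [-0.2, 1.6, 6.2]
gripper_width: 13.8
gripper_force: 6.0
```

Request:
send_rows:
  steps:
    - [[0, -0.08, 0, 0, 0], [0, -0.07, 0, 0, 0], [0, 0, 0, 0, 0], [0, 0, 0, 0, 0]]

```text
time_s: 3.7
ee_pos: [476.6, -279.2, 45.9]
ee_rot: [-180.0, 0.2, 169.9]
force: [-1.0, 0.8, 6.4]
gripper_width: 14.0
gripper_force: 6.0
```

Request:
send_rows:
  steps:
    - [[0, -0.06, 0, 0, 0], [0, 0, 0, 0, 0], [0, 0, 0, 0, 0]]

```text
time_s: 3.95
ee_pos: [476.6, -279.3, 45.9]
ee_rot: [179.8, 0.2, 169.9]
force: [1.8, 7.3, 8.0]
gripper_width: 13.9
gripper_force: 6.0
```

Request:
send_rows:
  steps:
    - [[0, -0.06, 0, 0, 0], [0, 0, 0, 0, 0], [0, 0, 0, 0, 0]]

```text
time_s: 4.2
ee_pos: [476.4, -280.5, 45.9]
ee_rot: [179.7, 0.1, 169.8]
force: [2.8, 11.7, 7.8]
gripper_width: 16.1
gripper_force: 6.0
```

Request:
send_rows:
  steps:
    - [[0, 0.12, 0, 0, 0.45], [0, 0, 0, 0, 0.45], [0, 0, 0, 0, 0.45], [0, 0, 0, 0, 0.45], [0, 0, 0, 0, 0.45]]

```text
time_s: 4.62
ee_pos: [475.6, -278.9, 43.9]
ee_rot: [-180.0, 0.0, 170.0]
force: [0.2, -0.1, 0.0]
gripper_width: 40.6
gripper_force: 0.0
```

Request:
send_rows:
  steps:
    - [[0, 0, -0.78, 0, 0.45], [0, 0, -0.78, 0, 0.45], [0, 0, -0.78, 0.97, 0.45], [0, 0, -0.78, 0.97, 0.45], [0, 0, 0, 0.97, 0.45]]

```text
time_s: 5.03
ee_pos: [478.8, -280.8, 175.2]
ee_rot: [-180.0, 0.7, 149.6]
force: [1.0, -0.3, -0.5]
gripper_width: 40.8
gripper_force: 0.0
```

Request:
send_rows:
  steps:
    - [[0, 0, 0, 0.97, 0.45], [0, 0, 0, 0.97, 0.45], [0, 0, 0, 0.97, 0.45], [0, 0, 0, 0.97, 0.45], [0, 0, 0, 0.97, 0.45]]

```text
time_s: 5.45
ee_pos: [475.5, -278.9, 168.6]
ee_rot: [-180.0, -0.0, 116.3]
force: [-1.0, -0.2, 0.5]
gripper_width: 41.1
gripper_force: 0.0
```

Request:
send_rows:
  steps:
    - [[0, 0, 0, 0.97, 0.45], [0, 0, 0, 0.97, 0.45], [0, 0, 0, 0.97, 0.45], [0, 0, 0, 0.97, 0.45]]

```text
time_s: 5.78
ee_pos: [475.5, -278.8, 168.5]
ee_rot: [-180.0, -0.0, 89.6]
force: [-0.4, 0.6, 0.3]
gripper_width: 40.9
gripper_force: 0.0
```

Request:
send_rows:
  steps:
    - [[0.95, 0.06, 0, 0, 0.45], [0.95, 0.06, 0, 0, 0.45], [0.95, 0.06, 0, 0, 0.45], [0.95, 0.06, 0, 0, 0.45], [0.95, 0.06, 0, 0, 0.45]]

```text
time_s: 6.2
ee_pos: [487.6, -87.3, 168.7]
ee_rot: [180.0, 0.0, 89.9]
force: [-0.2, 0.1, -0.4]
gripper_width: 40.9
gripper_force: 0.0
```

Request:
send_rows:
  steps:
    - [[0.95, 0.06, 0, 0, 0.45], [0.95, 0.06, 0, 0, 0.45], [0.95, 0.06, 0, 0, 0.45], [0.95, 0.06, 0, 0, 0.45], [0.95, 0.06, 0, 0, 0.45]]

```text
time_s: 6.62
ee_pos: [499.9, 103.0, 168.8]
ee_rot: [180.0, 0.0, 89.9]
force: [0.5, 0.6, 0.2]
gripper_width: 40.8
gripper_force: 0.0
```

Request:
send_rows:
  steps:
    - [[0.95, 0.06, 0, 0, 0.45], [0.95, 0.06, 0, 0, 0.45], [0.95, 0.06, 0, 0, 0.45], [0, 0, 0, 0, 0.45], [0, 0, 0, 0, 0.45]]

```text
time_s: 7.03
ee_pos: [507.2, 216.8, 168.3]
ee_rot: [-180.0, 0.0, 90.1]
force: [-0.3, -0.3, -0.1]
gripper_width: 41.3
gripper_force: 0.0
```

Run:
```python
from h import *
np.set_printoptions(precision=1,suppress=True)
f=grab('wrist','w2');s=env.state();print(s['ee_pos'],s['ee_rot'],s['time_s'],s['gripper_width'])
g=grab('top','top1');tester(g)
```

```text
[507.1 215.4 168.3] [-180.     0.1   90. ] 7.0833 41.09394197703398
tester ((484.1460266113281, -228.40261840820312), (178.44039916992188, 69.0712661743164), 79.79244995117188) 1383
hi [354 222   7  12  65] [ 473.7 -276.1   62.5] [ 460.4 -284.4   57.2] [ 489.5 -268.5   66.6]
mark [ 458.4 -229.1   35. ] 6
```

View pics/w2.png

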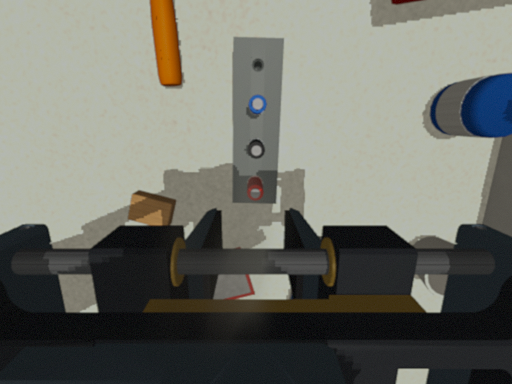

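Wrist view: pin tops are at blue (258,104), black (256,148) and red (255,190), with the fourth hole (258,65) empty. The fader reads as sitting at zero.

```bash
cat >> h.py <<'E'
def blobs(f,zlo,zhi,box,mn=8):
    P=cloud(f);z=P[...,2];m=(z>zlo)&(z<zhi)&(P[...,0]>box[0])&(P[...,0]<box[1])&(P[...,1]>box[2])&(P[...,1]<box[3])
    n,l,st,c=cv2.connectedComponentsWithStats(m.astype(np.uint8))
    for i in range(1,n):
        if st[i,4]>=mn:
            q=P[l==i];print('blob',st[i],c[i],'mid',(q.min(0)+q.max(0))/2,'mean',q.mean(0),'zmax',q[:,2].max())
E
python3 - <<'E'
from h import *
np.set_printoptions(precision=1,suppress=True)
f=dict(np.load('pics/w2.npz'))
blobs(f,80,100,(480,540,190,340))
P=cloud(f);q=P[(abs(P[...,2]-40)<4)&(abs(P[...,0]-507)<45)&(P[...,1]>200)&(P[...,1]<380)];print(cv2.minAreaRect(q[:,:2].astype(np.float32)))
for u,v,z in [(258,104,88),(256,148,88),(255,188,88),(258,65,40)]:print(onplane(f,u,v,z),P[v,u])
E
```

```text
blob [248  94  19  19 265] [257.  103.3] mid [509.8 303.5  89.1] mean [509.8 303.2  89.9] zmax 93.71726143814095
blob [248 140  17  18 237] [255.8 149. ] mid [509.2 263.8  86.9] mean [509.  263.8  89.6] zmax 93.81193740968672
blob [247 182  17  18 230] [254.6 190.9] mid [508.4 223.8  87.2] mean [508.  224.6  89.1] zmax 93.8522684193164
((509.47320556640625, 284.10540771484375), (169.08773803710938, 50.06970977783203), 88.67942810058594)
[510.7 302.7  88. ] [510.6 302.5  92.4]
[509.2 264.6  88. ] [509.1 264.9  91.8]
[508.4 227.1  88. ] [508.4 227.7  90.6]
[511.3 342.7  40. ] [511.8 347.4  14. ]
```

Request:
send_rows:
  steps:
    - [[0.215, 0.03, 0.98, 0, 0.45], [0, 0, 0.98, 0, 0.45], [0, 0, 0.98, 0, 0.45], [0, 0, 0, 0, 0.45], [0, 0, 0, 0, 0.45]]

```text
time_s: 7.55
ee_pos: [507.5, 222.1, 50.2]
ee_rot: [-179.8, 0.1, 89.8]
force: [0.9, -0.7, 0.8]
gripper_width: 41.3
gripper_force: 0.0
```

Request:
send_rows:
  steps:
    - [[0, 0, 0, 0, 0], [0, 0, 0, 0, 0], [0, 0, 0, 0, 0], [0, 0, 0, 0, 0], [0, 0, 0, 0, 0]]
  squeeze: 20

```text
time_s: 7.97
ee_pos: [509.6, 224.4, 52.9]
ee_rot: [179.8, -0.1, 90.0]
force: [0.3, -0.4, 6.7]
gripper_width: 15.7
gripper_force: 20.0
```

Request:
send_rows:
  steps:
    - [[0, 0, -0.4, 0, 0], [0, 0, -0.7, 0, 0], [0, 0, -0.7, 0, 0], [0, 0, -0.7, 0, 0], [0, 0, 0, 0, 0]]

```text
time_s: 8.38
ee_pos: [511.8, 225.5, 157.3]
ee_rot: [179.4, -0.3, 90.0]
force: [1.0, 0.4, -0.1]
gripper_width: 15.6
gripper_force: 20.0
```

Request:
send_rows:
  steps:
    - [[-0.86, 0.21, 0, 0, 0], [-0.86, 0.21, 0, 0, 0], [-0.86, 0.21, 0, 0, 0], [-0.86, 0.21, 0, 0, 0], [-0.86, 0.21, 0, 0, 0]]

```text
time_s: 8.8
ee_pos: [550.2, 50.6, 151.0]
ee_rot: [-180.0, -0.0, 90.0]
force: [-0.4, -0.9, -1.6]
gripper_width: 15.2
gripper_force: 20.0
```

Request:
send_rows:
  steps:
    - [[-0.86, 0.21, 0, 0, 0], [-0.86, 0.21, 0, 0, 0], [-0.86, 0.21, 0, 0, 0], [0, 0, 0, 0, 0], [0, 0, 0, 0, 0]]

```text
time_s: 9.22
ee_pos: [575.4, -52.7, 150.7]
ee_rot: [-180.0, -0.0, 89.8]
force: [-0.6, 0.1, -1.5]
gripper_width: 15.4
gripper_force: 20.0
```

Run:
```python
from h import *
np.set_printoptions(precision=1,suppress=True)
f=grab('wrist','w3');s=env.state();print(s['ee_pos'],s['ee_rot'],s['time_s'],s['gripper_width'])
```

```text
[575.1 -51.4 150.7] [-179.9   -0.    89.9] 9.2667 15.404713776408384
```

View pics/w3.png

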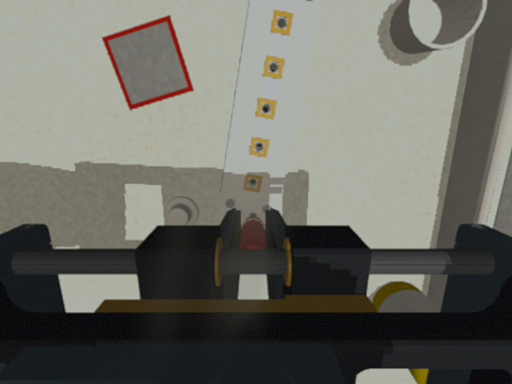

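Openings appear at (282,22), (274,67), (266,107), (259,147) and (253,182). The red pin is held at (252,235).

```bash
cat >> h.py <<'E'
def openings(f):
    px=f['pixels'];h=cv2.cvtColor(px,cv2.COLOR_RGB2HSV);P=cloud(f)
    m=(h[...,0]>12)&(h[...,0]<32)&(h[...,1]>90)&(h[...,2]>60)&(abs(P[...,0]-586)<60)&(abs(P[...,1]-30)<110)
    m=cv2.morphologyEx(m.astype(np.uint8),cv2.MORPH_CLOSE,np.ones((9,9)))
    n,l,st,c=cv2.connectedComponentsWithStats(m);Q=[]
    for i in range(1,n):
        if 100<st[i,4]<900:
            (u,v),wh,_=cv2.minAreaRect(np.argwhere(l==i)[:,::-1].astype(np.float32))
            p=onplane(f,u,v,40);p2=onplane(f,*c[i],40);print(st[i],u,v,p[:2],p2[:2]);Q.append((p+p2)[:2]/2)
    Q=np.array(Q)
    if len(Q)==5:
        Q=Q[np.argsort(-Q[:,1])];c=Q.mean(0);d=np.linalg.svd(Q-c)[2][0];d*=np.sign(d[1]);print('fit',[c+d*38*k for k in(2,1,0,-1,-2)],'res',Q-[c+d*38*k for k in(2,1,0,-1,-2)],np.degrees(np.arctan2(-d[0],d[1])))
    return Q
E
python3 - <<'E'
from h import *
np.set_printoptions(precision=1,suppress=True)
f=dict(np.load('pics/w3.npz'));openings(f)
P=cloud(f);q=P[200:240,240:268];print(q[::6,::4].reshape(-1,3)); print(np.median(P[:,:][(abs(P[...,2]-40)<8)&(abs(P[...,0]-590)<30)&(P[...,1]>0)&(P[...,1]<130)],0))
openings(dict(np.load('pics/top1.npz')))
E
```

```text
[271  10  22  25 310] 281.4038391113281 21.98076820373535 [601.3 106.2] [601.3 106.1]
[263  56  21  23 269] 273.2837829589844 66.79730224609375 [594.5  68.5] [594.4  68.5]
[256  98  21  21 249] 265.5360107421875 108.052001953125 [587.4  31.1] [587.4  31.1]
[250 137  19  20 216] 258.7432556152344 146.54052734375 [580.8  -6.4] [580.8  -6.3]
[244 174  18  18 179] 252.48651123046875 182.5811004638672 [574.2 -44. ] [574.5 -43.7]
[215 239   6  47 185] 217.15023803710938 261.99127197265625 [ 533.4 -136.6] [ 533.2 -138.3]
[284 239   8  47 232] 287.7648620605469 261.9761047363281 [ 614.1 -137. ] [ 614.4 -137. ]
[ 97 300  86  11 770] 139.5 305.0 [ 438.4 -193.2] [ 434.2 -193.3]
[[ 560.8  -62.8   40.9]
 [ 565.   -63.1   39.8]
 [ 569.3  -62.9   40.6]
 [ 573.6  -62.9   40.6]
 [ 577.9  -62.8   40.9]
 [ 582.2  -62.9   40.9]
 [ 586.5  -63.    40.5]
 [ 560.7  -69.5   41. ]
 [ 565.   -69.4   41.2]
 [ 569.3  -69.7   40.4]
 [ 573.6  -69.8   40.1]
 [ 577.9  -69.4   41.4]
 [ 582.2  -69.4   41.5]
 [ 586.5  -69.4   41.6]
 [ 566.4  -37.3  155.8]
 [ 564.9  -76.3   40.9]
 [ 569.3  -75.7   42.8]
 [ 573.5  -76.4 
[... 159 characters left out ...]
   -45.4  144.8]
 [ 576.8  -46.1  142.9]
 [ 583.3  -98.3   -0.4]
 [ 588.3  -98.     0.6]
 [ 566.4  -44.1  159.3]
 [ 568.5  -48.9  147.1]
 [ 571.4  -46.6  153. ]
 [ 574.   -45.9  154.7]
 [ 576.6  -46.4  153.7]
 [ 579.4  -48.1  149.3]
 [ 588.3 -105.6    1.6]
 [ 566.5  -47.6  160.9]
 [ 568.9  -48.3  159. ]
 [ 571.6  -46.4  163.8]
 [ 574.1  -45.5  166. ]
 [ 576.5  -45.8  165.1]
 [ 579.1  -48.   160.1]
 [ 582.3  -53.9  145.8]
 [ 566.4  -51.3  161.7]
 [ 569.3  -47.7  169.9]
 [ 571.7  -46.3  173.1]
 [ 574.1  -45.5  174.9]
 [ 576.4  -45.8  174.2]
 [ 578.9  -47.6  170.2]
 [ 581.6  -51.6  161.2]]
[591.5  64.   40.9]
[212 177  61  18 314] 241.75474548339844 185.2570343017578 [586.4  31.8] [586.4  31.7]
```

```bash
cat >> h.py <<'E'
from scipy.optimize import least_squares
def held(f,tcp,ylim=9):
    P=cloud(f);T=np.array(tcp);D=P-T
    m=(abs(D[...,0])<7)&(abs(D[...,1])<12)&(D[...,2]>-12)&(D[...,2]<28)
    q=P[m];r=least_squares(lambda p:np.hypot(q[:,0]-p[0],q[:,1]-p[1])-8,[T[0],T[1]],loss='soft_l1');print('held pin',r.x,'minus tcp',r.x-T[:2],'n',m.sum(),'res',np.sqrt(np.mean(r.fun**2)),'zmin',q[:,2].min());return r.x
E
python3 - <<'E'
from h import *
np.set_printoptions(precision=2,suppress=True)
held(dict(np.load('pics/w3.npz')),[575.1,-51.4,150.7])
f=dict(np.load('pics/w2.npz'));P=cloud(f)
for x,y in[(508.2,224.1),(509,264),(510,304)]:
    m=(abs(P[...,0]-x)<14)&(abs(P[...,1]-y)<14)&(P[...,2]>55)&(P[...,2]<87);q=P[m]
    r=least_squares(lambda p:np.hypot(q[:,0]-p[0],q[:,1]-p[1])-8,[x,y],loss='soft_l1');print(r.x,m.sum(),q.min(0),q.max(0))
E
```

```text
held pin [574.27 -53.94] minus tcp [-0.83 -2.54] n 488 res 0.24373053582756812 zmin 138.76778287056507
[508.11 223.11] 102 [500.21 223.88  55.14] [515.9  231.51  86.96]
[509.02 263.12] 34 [501.44 257.15  55.3 ] [515.9  271.32  86.79]
[508.83 303.84] 9 [503.67 295.4   56.99] [513.39 300.28  86.87]
```

Request:
send_rows:
  steps:
    - [[0.58, 0.08, 0.5, 0, 0], [0.58, 0.085, 0.5, 0, 0], [0, 0, 0.5, 0, 0], [0, 0, 0, 0, 0], [0, 0, 0, 0, 0]]

```text
time_s: 9.68
ee_pos: [581.0, -3.4, 90.5]
ee_rot: [-179.8, -0.0, 90.1]
force: [0.6, 0.1, -0.0]
gripper_width: 15.7
gripper_force: 20.0
```

Run:
```python
from h import *
np.set_printoptions(precision=1,suppress=True)
f=grab('wrist','w4');s=env.state();print(s['ee_pos'],s['ee_rot'],s['time_s'],s['gripper_width'])
held(f,s['ee_pos']);openings(f)
cv2.imwrite('pics/w4c.png',cv2.resize(cv2.imread('pics/w4.png')[100:290,150:400],(750,570),interpolation=cv2.INTER_CUBIC))
```

```text
[582.1  -3.9  91.7] [180.  -0.  90.] 9.7333 15.941795178166778
held pin [580.1  -4.6] minus tcp [-2.1 -0.6] n 501 res 0.9639337720253819 zmin 79.89361320753119
[269  55  27  29 444] 282.0384826660156 69.30769348144531 [601.8 105.6] [601.8 105.8]
[259 108  26  27 379] 271.81201171875 121.28400421142578 [594.8  68. ] [594.9  68.1]
[251 157  25  25 333] 262.689208984375 168.8648681640625 [588.1  30.3] [588.   30.4]
[243 202  24  19 203] 254.62001037597656 212.1599884033203 [581.6  -7.1] [582.   -4.9]
[215 239   7  47 196] 217.60975646972656 261.9878234863281 [548.4 -54.3] [548.1 -54.5]
[284 239   8  47 236] 287.5 262.0 [611.2 -54.2] [611.6 -54.9]
```

View pics/w4c.png

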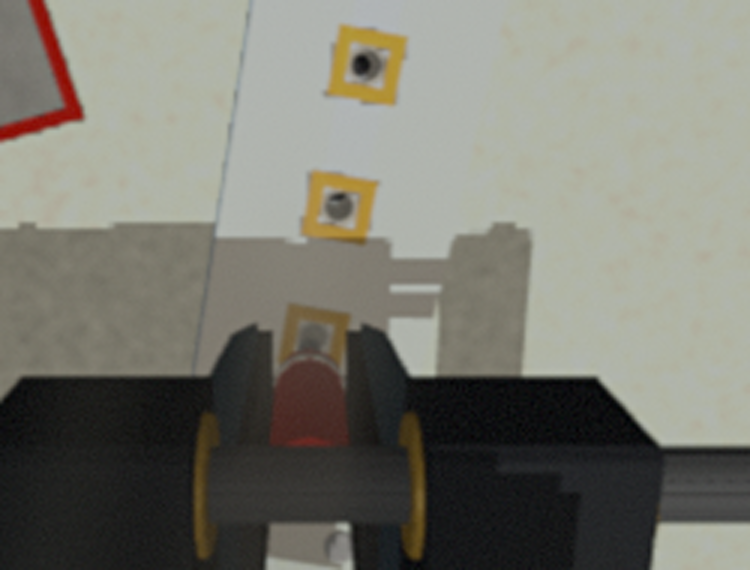

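Crop: the openings ahead are at (367,65) and (340,205). The target opening at (313,335) is in line with the red pin at (309,390).

Run:
```python
from h import *
np.set_printoptions(precision=1,suppress=True)
f=dict(np.load('pics/w3.npz'));P=cloud(f)
for n,(u,v) in dict(a=(281.5,22),b=(273.3,66.8),c=(265.5,108),d=(258.7,146.5),e=(252.5,182.5)).items():
    u,v=round(u),round(v);q=P[v-4:v+5,u-4:u+5,2];print(n,np.sort(q.ravel())[:10], f['pixels'][v-3:v+4,u-3:u+4].sum(-1).min())
f=dict(np.load('pics/w4.npz'));P=cloud(f)
for n,(u,v) in dict(a=(282,69.3),b=(271.8,121.3),c=(262.7,168.9),d=(254.6,212)).items():
    u,v=round(u),round(v);q=P[v-5:v+6,u-5:u+6,2];print(n,np.sort(q.ravel())[:10], f['pixels'][v-3:v+4,u-3:u+4].sum(-1).min())
```

```text
a [17.  17.8 17.9 18.6 20.5 21.5 21.6 21.7 21.7 22.8] 202
b [10.1 10.3 10.3 10.8 10.9 10.9 11.  11.2 11.3 11.5] 107
c [ 9.7  9.9 10.  10.2 10.5 10.5 10.6 10.6 10.7 10.8] 64
d [ 8.2 10.2 10.5 10.5 10.6 10.6 10.6 10.7 10.7 10.8] 117
e [23.4 27.  27.5 27.8 27.8 28.2 28.3 28.3 28.4 28.4] 159
a [ 9.7  9.8 10.7 10.8 10.9 11.  11.1 11.4 11.5 11.6] 149
b [ 9.7 10.  10.1 10.1 10.1 10.2 10.3 10.3 10.3 10.4] 56
c [ 9.5  9.5  9.6 10.6 10.6 10.7 10.8 10.8 10.8 10.8] 180
d [17.  18.1 18.3 18.8 19.3 20.  20.1 20.7 20.7 21.3] 209
```

Depth readings show opening e blocked at 12 mm and a–d clear to 30 mm. I'll insert the red pin in d.

Request:
send_rows:
  steps:
    - [[-0.02, 0, 0.3, 0, 0], [0, 0, 0.2, 0, 0], [0, 0, 0, 0, 0], [0, 0, 0, 0, 0]]

```text
time_s: 10.07
ee_pos: [582.2, -5.8, 71.6]
ee_rot: [180.0, -0.0, 89.9]
force: [-0.3, 1.0, -0.7]
gripper_width: 15.4
gripper_force: 20.0
```

Request:
send_rows:
  steps:
    - [[0, 0, 0.1, 0, 0], [0, 0, 0.1, 0, 0], [0, 0, 0, 0, 0]]

```text
time_s: 10.32
ee_pos: [581.8, -5.7, 62.6]
ee_rot: [-179.9, -0.0, 89.9]
force: [-0.3, -0.8, -1.0]
gripper_width: 15.7
gripper_force: 20.0
```

Request:
send_rows:
  steps:
    - [[0, 0, 0.1, 0, 0], [0, 0, 0.1, 0, 0], [0, 0, 0, 0, 0]]

```text
time_s: 10.57
ee_pos: [581.6, -5.6, 54.2]
ee_rot: [-179.9, -0.0, 90.0]
force: [-0.9, -0.3, -1.2]
gripper_width: 15.3
gripper_force: 20.0
```

Request:
send_rows:
  steps:
    - [[0, 0, 0.06, 0, 0], [0, 0, 0, 0, 0], [0, 0, 0, 0, 0]]

```text
time_s: 10.82
ee_pos: [582.3, -5.6, 53.0]
ee_rot: [180.0, -0.0, 90.0]
force: [0.0, -0.9, 1.8]
gripper_width: 15.5
gripper_force: 20.0
```

Request:
send_rows:
  steps:
    - [[0, 0, 0.04, 0, 0], [0, 0, 0, 0, 0.4], [0, 0, 0, 0, 0.4], [0, 0, 0, 0, 0.4], [0, 0, 0, 0, 0.4]]

```text
time_s: 11.23
ee_pos: [582.1, -5.6, 50.9]
ee_rot: [-180.0, -0.0, 90.0]
force: [-0.7, -0.3, -0.1]
gripper_width: 35.8
gripper_force: 0.0
```

Request:
send_rows:
  steps:
    - [[0, 0, -0.8, 0, 0.4], [0, 0, -0.8, 0, 0.4], [0, 0, -0.8, 0, 0.4], [0, 0, -0.5, 0, 0.4], [0, 0, 0, 0, 0.4]]

```text
time_s: 11.65
ee_pos: [585.1, -5.7, 172.1]
ee_rot: [179.4, 0.0, 90.0]
force: [0.8, -0.0, 0.0]
gripper_width: 36.6
gripper_force: 0.0
```

Run:
```python
from h import *
np.set_printoptions(precision=1,suppress=True)
f=grab('wrist','w5');s=env.state();print(s['ee_pos'],s['ee_rot'],s['time_s'],s['gripper_width'])
blobs(f,78,110,(540,640,-40,30))
```

```text
[583.6  -5.6 169.4] [179.7   0.   90. ] 11.7 36.22977304552546
blob [241 188  16  19 233] [248.6 197. ] mid [580.9  -6.4  85.6] mean [581.   -5.1  88.7] zmax 92.98804882268266
```

Request:
send_rows:
  steps:
    - [[0.96, -0.25, 0, 0, 0.4], [0.96, -0.25, 0, 0, 0.4], [0.96, -0.25, 0, 0, 0.4], [0.96, -0.25, 0, 0, 0.4], [0.96, -0.25, 0, 0, 0.4]]

```text
time_s: 12.12
ee_pos: [530.6, 187.6, 165.2]
ee_rot: [-179.8, 0.1, 89.9]
force: [0.0, 0.3, -0.3]
gripper_width: 36.5
gripper_force: 0.0
```

Request:
send_rows:
  steps:
    - [[0.96, -0.28, 0, 0, 0.4], [0.96, -0.28, 0, 0, 0.4], [0, 0, 0, 0, 0.4], [0, 0, 0, 0, 0.4]]

```text
time_s: 12.45
ee_pos: [508.4, 264.6, 165.2]
ee_rot: [-179.8, 0.1, 90.2]
force: [0.8, 0.1, -1.0]
gripper_width: 36.6
gripper_force: 0.0
```

Request:
send_rows:
  steps:
    - [[0, 0.03, 0.955, 0, 0.4], [0, 0, 0.955, 0, 0.4], [0, 0, 0.955, 0, 0.4], [0, 0, 0, 0, 0.4], [0, 0, 0, 0, 0.4]]

```text
time_s: 12.87
ee_pos: [509.9, 261.2, 50.6]
ee_rot: [-179.7, 0.2, 89.9]
force: [0.5, 1.3, 1.5]
gripper_width: 36.3
gripper_force: 0.0
```

Request:
send_rows:
  steps:
    - [[0, 0, 0, 0, 0], [0, 0, 0, 0, 0], [0, 0, 0, 0, 0], [0, 0, 0, 0, 0], [0, 0, 0, 0, 0]]

```text
time_s: 13.28
ee_pos: [512.1, 263.7, 54.6]
ee_rot: [179.8, -0.1, 90.0]
force: [-0.2, -0.2, 7.1]
gripper_width: 15.5
gripper_force: 20.0
```

Request:
send_rows:
  steps:
    - [[0, 0, -0.4, 0, 0], [0, 0, -0.7, 0, 0], [0, 0, -0.7, 0, 0], [0, 0, -0.7, 0, 0], [0, 0, 0, 0, 0]]

```text
time_s: 13.7
ee_pos: [514.5, 265.0, 159.1]
ee_rot: [179.3, -0.3, 90.0]
force: [0.3, -0.5, 0.0]
gripper_width: 15.7
gripper_force: 20.0
```

Request:
send_rows:
  steps:
    - [[-0.97, 0.33, 0, 0, 0], [-0.97, 0.33, 0, 0, 0], [-0.97, 0.33, 0, 0, 0], [-0.97, 0.33, 0, 0, 0], [-0.97, 0.33, 0, 0, 0]]

```text
time_s: 14.12
ee_pos: [577.2, 67.5, 152.6]
ee_rot: [180.0, -0.0, 90.0]
force: [0.3, 0.7, -1.1]
gripper_width: 15.4
gripper_force: 20.0
```

Request:
send_rows:
  steps:
    - [[-0.97, 0.33, 0, 0, 0], [0, 0, 0.6, 0, 0], [0, 0, 0.6, 0, 0], [0, 0, 0, 0, 0], [0, 0, 0, 0, 0]]

```text
time_s: 14.53
ee_pos: [589.2, 30.3, 103.6]
ee_rot: [-179.8, 0.0, 89.9]
force: [-0.9, -0.5, -0.4]
gripper_width: 15.5
gripper_force: 20.0
```

Run:
```python
from h import *
np.set_printoptions(precision=1,suppress=True)
f=grab('wrist','w6');s=env.state();print(s['ee_pos'],s['ee_rot'],s['time_s'],s['gripper_width'])
held(f,s['ee_pos']);openings(f)
```

```text
[590.3  30.7 105. ] [180.  -0.  90.] 14.5833 15.544064239636825
held pin [588.2  29.8] minus tcp [-2.2 -0.9] n 498 res 1.0874158428753842 zmin 93.36255040705305
[258 104  24  25 334] 268.923095703125 116.3846206665039 [601.5 105.5] [601.7 105.7]
[249 151  24  23 303] 260.5480041503906 161.73599243164062 [594.8  67.9] [594.9  68. ]
[242 194  22  20 230] 252.82949829101562 203.3583526611328 [588.1  30.5] [588.1  30.7]
[215 239   7  47 197] 217.29933166503906 261.9621276855469 [554.2 -27.8] [554.1 -27.8]
[284 238   8  48 234] 287.5 261.5 [621.  -27.3] [621.5 -28.3]
fit [array([600.6, 105.2]), array([596.3,  67.5]), array([592. ,  29.7]), array([587.7,  -8. ]), array([583.4, -45.8])] res [[  1.    0.4]
 [ -1.5   0.5]
 [ -3.9   0.9]
 [ 33.6 -19.8]
 [-29.2  18. ]] -6.5326839691536245
```

Request:
send_rows:
  steps:
    - [[0.03, -0.04, 0.38, 0, 0], [0, 0, 0.2, 0, 0], [0, 0, 0.1, 0, 0], [0, 0, 0.1, 0, 0], [0, 0, 0, 0, 0]]

```text
time_s: 15.0
ee_pos: [588.5, 31.9, 73.2]
ee_rot: [-180.0, -0.0, 90.0]
force: [0.7, 0.1, -1.0]
gripper_width: 15.3
gripper_force: 20.0
```

Request:
send_rows:
  steps:
    - [[0, 0, 0.1, 0, 0], [0, 0, 0.1, 0, 0], [0, 0, 0, 0, 0]]

```text
time_s: 15.25
ee_pos: [588.2, 31.6, 64.8]
ee_rot: [-179.9, -0.0, 90.0]
force: [-0.1, -0.3, -1.0]
gripper_width: 15.5
gripper_force: 20.0
```

Request:
send_rows:
  steps:
    - [[0, 0, 0.1, 0, 0], [0, 0, 0.07, 0, 0], [0, 0, 0, 0, 0]]

```text
time_s: 15.5
ee_pos: [588.1, 31.5, 57.9]
ee_rot: [-179.9, -0.0, 90.0]
force: [0.4, 0.8, -1.2]
gripper_width: 15.6
gripper_force: 20.0
```

Request:
send_rows:
  steps:
    - [[0, 0, 0.08, 0, 0], [0, 0, 0.04, 0, 0], [0, 0, 0, 0, 0]]

```text
time_s: 15.75
ee_pos: [588.8, 31.6, 54.6]
ee_rot: [180.0, -0.0, 90.0]
force: [-1.1, 0.0, 5.0]
gripper_width: 15.1
gripper_force: 20.0
```

Request:
send_rows:
  steps:
    - [[0, 0, 0, 0, 0.4], [0, 0, 0, 0, 0.4], [0, 0, 0, 0, 0.4], [0, 0, 0, 0, 0.4]]

```text
time_s: 16.08
ee_pos: [588.6, 31.6, 53.6]
ee_rot: [-180.0, -0.0, 90.0]
force: [-0.0, 0.4, 0.5]
gripper_width: 36.0
gripper_force: 0.0
```

Request:
send_rows:
  steps:
    - [[0, 0, -0.8, 0, 0.4], [0, 0, -0.8, 0, 0.4], [0, 0, -0.8, 0, 0.4], [0, 0, -0.5, 0, 0.4], [0, 0, 0, 0, 0.4]]

```text
time_s: 16.5
ee_pos: [591.5, 31.7, 174.9]
ee_rot: [179.4, -0.0, 90.0]
force: [0.7, 0.4, -0.4]
gripper_width: 36.6
gripper_force: 0.0
```

Run:
```python
from h import *
np.set_printoptions(precision=1,suppress=True)
f=grab('wrist','w7');s=env.state();print(s['ee_pos'],s['ee_rot'],s['time_s'],s['gripper_width'])
blobs(f,78,110,(540,640,-40,70))
```

```text
[590.1  31.7 172.2] [179.7  -0.   90. ] 16.55 36.365680703080955
blob [241 187  16  18 223] [248.6 195.9] mid [587.4  31.8  85.7] mean [587.5  32.7  88.8] zmax 93.32989100828297
blob [235 223  16  18 223] [242.6 231.3] mid [580.9  -6.1  85.9] mean [581.2  -4.5  88.2] zmax 93.56401086697602
```

Request:
send_rows:
  steps:
    - [[0.97, -0.27, 0, 0, 0.4], [0.97, -0.27, 0, 0, 0.4], [0.97, -0.27, 0, 0, 0.4], [0.97, -0.27, 0, 0, 0.4], [0.97, -0.27, 0, 0, 0.4]]

```text
time_s: 16.97
ee_pos: [533.1, 226.7, 167.8]
ee_rot: [-179.8, 0.1, 89.9]
force: [0.3, 0.8, 0.1]
gripper_width: 36.6
gripper_force: 0.0
```

Request:
send_rows:
  steps:
    - [[0.97, -0.29, 0, 0, 0.4], [0.97, -0.29, 0, 0, 0.4], [0, 0, 0, 0, 0.4], [0, 0, 0, 0, 0.4], [0, 0, 0, 0, 0.4]]

```text
time_s: 17.38
ee_pos: [511.0, 302.6, 168.3]
ee_rot: [-179.9, 0.1, 90.0]
force: [0.7, 0.2, -0.8]
gripper_width: 36.6
gripper_force: 0.0
```

Run:
```python
from h import *
np.set_printoptions(precision=1,suppress=True)
f=grab('wrist','w8');s=env.state();print(s['ee_pos'],s['ee_rot'],s['time_s'],s['gripper_width'])
blobs(f,78,110,(480,540,190,340))
```

```text
[511.4 302.  168.6] [-179.9    0.1   89.9] 17.4333 36.10021254372526
blob [245 187  16  19 235] [252.7 196.2] mid [509.7 303.5  85.7] mean [509.8 304.9  88.8] zmax 92.66885145876302
```

Request:
send_rows:
  steps:
    - [[0.055, -0.02, 0.97, 0, 0.4], [0, 0, 0.98, 0, 0.4], [0, 0, 0.98, 0, 0.4], [0, 0, 0, 0, 0.4], [0, 0, 0, 0, 0.4]]

```text
time_s: 17.85
ee_pos: [510.1, 303.3, 51.1]
ee_rot: [-179.8, 0.1, 89.8]
force: [0.5, 0.0, 0.9]
gripper_width: 36.8
gripper_force: 0.0
```

Request:
send_rows:
  steps:
    - [[0, 0, 0, 0, 0], [0, 0, 0, 0, 0], [0, 0, 0, 0, 0], [0, 0, 0, 0, 0], [0, 0, 0, 0, 0]]

```text
time_s: 18.27
ee_pos: [512.1, 306.0, 54.8]
ee_rot: [179.8, -0.1, 90.0]
force: [-0.2, -1.3, 6.7]
gripper_width: 15.6
gripper_force: 20.0
```

Request:
send_rows:
  steps:
    - [[0, 0, -0.4, 0, 0], [0, 0, -0.7, 0, 0], [0, 0, -0.7, 0, 0], [0, 0, -0.7, 0, 0], [0, 0, 0, 0, 0]]

```text
time_s: 18.68
ee_pos: [513.9, 307.4, 159.2]
ee_rot: [179.4, -0.4, 90.0]
force: [0.9, 1.3, -0.8]
gripper_width: 15.5
gripper_force: 20.0
```

Request:
send_rows:
  steps:
    - [[-0.98, 0.35, 0, 0, 0], [-0.98, 0.35, 0, 0, 0], [-0.98, 0.35, 0, 0, 0], [-0.98, 0.35, 0, 0, 0], [-0.98, 0.35, 0, 0, 0]]

```text
time_s: 19.1
ee_pos: [580.7, 107.8, 152.6]
ee_rot: [180.0, -0.0, 90.0]
force: [-0.1, -0.1, -0.8]
gripper_width: 15.5
gripper_force: 20.0
```

Request:
send_rows:
  steps:
    - [[-0.98, 0.35, 0, 0, 0], [0, 0, 0.6, 0, 0], [0, 0, 0.6, 0, 0], [0, 0, 0, 0, 0], [0, 0, 0, 0, 0]]

```text
time_s: 19.52
ee_pos: [593.5, 70.0, 103.5]
ee_rot: [-179.8, 0.0, 89.9]
force: [-0.3, -0.3, -1.0]
gripper_width: 15.5
gripper_force: 20.0
```

Run:
```python
from h import *
np.set_printoptions(precision=1,suppress=True)
f=grab('wrist','w9');s=env.state();print(s['ee_pos'],s['ee_rot'],s['time_s'],s['gripper_width'])
held(f,s['ee_pos']);openings(f)
```

```text
[594.7  70.5 104.9] [180.  -0.  90.] 19.5667 15.61735379005185
held pin [592.6  67.3] minus tcp [-2.1 -3.3] n 525 res 1.4295570125982389 zmin 93.24498773232628
[252 153  23  24 309] 263.2115478515625 164.44232177734375 [601.5 105.4] [601.6 105.3]
[245 196  22  21 237] 255.8378448486328 205.9729766845703 [595.2  67.8] [595.4  67.8]
[215 239   7  47 190] 217.32627868652344 261.96356201171875 [558.6  12. ] [558.4  11.9]
[284 239   8  47 232] 287.7346496582031 261.9783935546875 [625.6  12. ] [625.8  11.6]
```

Request:
send_rows:
  steps:
    - [[0.02, 0.01, 0.38, 0, 0], [0, 0, 0.2, 0, 0], [0, 0, 0.1, 0, 0], [0, 0, 0.1, 0, 0], [0, 0, 0, 0, 0]]

```text
time_s: 19.98
ee_pos: [594.8, 71.3, 73.2]
ee_rot: [-180.0, 0.0, 90.0]
force: [0.9, 0.1, -0.7]
gripper_width: 15.5
gripper_force: 20.0
```

Request:
send_rows:
  steps:
    - [[0, 0, 0.1, 0, 0], [0, 0, 0.1, 0, 0], [0, 0, 0, 0, 0]]

```text
time_s: 20.23
ee_pos: [594.6, 71.0, 64.8]
ee_rot: [-179.9, 0.0, 90.0]
force: [-0.6, 0.0, -0.1]
gripper_width: 15.3
gripper_force: 20.0
```

Request:
send_rows:
  steps:
    - [[0, 0, 0.1, 0, 0], [0, 0, 0.07, 0, 0], [0, 0, 0, 0, 0]]

```text
time_s: 20.48
ee_pos: [594.6, 70.9, 57.9]
ee_rot: [-179.9, 0.0, 90.0]
force: [-0.0, -0.6, -0.4]
gripper_width: 15.5
gripper_force: 20.0
```

Request:
send_rows:
  steps:
    - [[0, 0, 0.08, 0, 0], [0, 0, 0.04, 0, 0], [0, 0, 0, 0, 0]]

```text
time_s: 20.73
ee_pos: [595.4, 71.0, 54.9]
ee_rot: [179.9, -0.0, 90.0]
force: [-1.1, 0.7, 6.1]
gripper_width: 15.3
gripper_force: 20.0
```

Request:
send_rows:
  steps:
    - [[0, 0, 0, 0, 0.4], [0, 0, 0, 0, 0.4], [0, 0, 0, 0, 0.4], [0, 0, 0, 0, 0.4]]

```text
time_s: 21.07
ee_pos: [595.0, 71.0, 53.6]
ee_rot: [-180.0, -0.0, 90.0]
force: [0.1, 0.0, -0.1]
gripper_width: 36.0
gripper_force: 0.0
```

Request:
send_rows:
  steps:
    - [[0, 0, -0.8, 0, 0.4], [0, 0, -0.8, 0, 0.4], [0, 0, -0.8, 0, 0.4], [0, 0, -0.5, 0, 0.4], [0, 0, 0, 0, 0.4]]

```text
time_s: 21.48
ee_pos: [597.9, 71.3, 175.0]
ee_rot: [179.4, -0.1, 90.0]
force: [0.7, -0.2, -0.0]
gripper_width: 36.6
gripper_force: 0.0
```

Run:
```python
from h import *
np.set_printoptions(precision=1,suppress=True)
f=grab('wrist','w10');s=env.state();print(s['ee_pos'],s['ee_rot'],s['time_s'],s['gripper_width'])
blobs(f,78,110,(540,640,-40,100))
g=grab('top','top2');tester(g);blobs(g,30,44,(540,700,-330,-210));blobs(g,78,100,(540,640,-40,100))
```

```text
[596.5  71.1 172.2] [179.7  -0.   90. ] 21.5333 36.22071362068894
blob [241 190  16  18 226] [248.8 198.4] mid [593.7  68.7  85.5] mean [594.1  69.8  88.8] zmax 92.89401691596501
blob [235 224  16  18 226] [242.6 232.9] mid [587.3  32.   85.6] mean [587.6  33.3  88.2] zmax 93.05533440857656
blob [233 274   8   1   8] [236.5 274. ] mid [580.6 -13.2  88.5] mean [580.7 -13.2  88.6] zmax 89.10826370914492
tester ((484.0299072265625, -228.15084838867188), (178.7401123046875, 68.88987731933594), 79.78823852539062) 1383
hi [354 222   7  12  65] [ 473.7 -276.1   63.1] [ 460.4 -284.3   57.2] [ 489.6 -267.6   66.9]
mark [ 458.4 -229.1   35. ] 6
blob [342 169  15  14 165] [349.1 175.7] mid [ 618.8 -264.1   36.4] mean [ 618.1 -264.    36.8] zmax 41.81886765158458
blob [253 183   6   7  31] [255.2 185.8] mid [579.   -5.1  85.7] mean [578.7  -4.4  87.6] zmax 93.13186369062385
```

Request:
send_rows:
  steps:
    - [[-0.97, -0.33, 0.06, 0, 0.4], [-0.97, -0.33, 0.06, 0, 0.4], [-0.97, -0.33, 0.06, 0, 0.4], [-0.97, -0.33, 0.06, 0, 0.4], [-0.97, -0.33, 0.06, 0, 0.4]]

```text
time_s: 22.0
ee_pos: [526.7, -124.1, 155.5]
ee_rot: [-179.8, -0.1, 90.0]
force: [0.9, -0.1, 0.3]
gripper_width: 36.6
gripper_force: 0.0
```

Request:
send_rows:
  steps:
    - [[-0.97, -0.34, 0.06, 0, 0.4], [-0.97, -0.34, 0.06, 0, 0.4], [-0.97, -0.34, 0.06, 0, 0.4], [-0.97, -0.34, 0.06, 0, 0.4], [0, 0, 0, -0.97, 0.4]]

```text
time_s: 22.42
ee_pos: [470.7, -283.6, 145.5]
ee_rot: [-179.7, 0.0, 96.4]
force: [0.5, -0.6, 0.1]
gripper_width: 36.6
gripper_force: 0.0
```

Request:
send_rows:
  steps:
    - [[0, 0, 0, -0.97, 0.4], [0, 0, 0, -0.97, 0.4], [0, 0, 0, -0.97, 0.4], [0, 0, 0, -0.97, 0.4], [0, 0, 0, -0.97, 0.4]]

```text
time_s: 22.83
ee_pos: [473.1, -277.5, 145.8]
ee_rot: [-179.9, -0.2, 130.3]
force: [-0.9, -1.0, -0.1]
gripper_width: 37.0
gripper_force: 0.0
```

Request:
send_rows:
  steps:
    - [[0, 0, 0, -0.97, 0.4], [0, 0, 0, -0.97, 0.4], [0, 0, 0, -0.97, 0.4], [0, 0, 0, -0.97, 0.4], [0, 0, 0, -0.97, 0.4]]

```text
time_s: 23.25
ee_pos: [473.1, -277.4, 145.8]
ee_rot: [179.9, -0.2, 163.6]
force: [-0.1, 0.3, -0.1]
gripper_width: 36.2
gripper_force: 0.0
```

Request:
send_rows:
  steps:
    - [[0, 0, 0, -0.97, 0.4], [0, 0, 0, 0, 0.4], [0, 0, 0, 0, 0.4]]

```text
time_s: 23.5
ee_pos: [473.5, -277.6, 146.5]
ee_rot: [179.9, -0.2, 169.8]
force: [0.8, 0.5, -0.8]
gripper_width: 36.4
gripper_force: 0.0
```

Run:
```python
from h import *
np.set_printoptions(precision=1,suppress=True)
f=grab('wrist','w11');s=env.state();print(s['ee_pos'],s['ee_rot'],s['time_s'],s['gripper_width'])
m=tester(f)
```

```text
[ 473.7 -277.7  146.8] [179.9  -0.1 169.8] 23.55 36.54618512776741
tester ((484.5909118652344, -230.1651153564453), (178.71690368652344, 68.89122772216797), 79.79481506347656) 8666
hi [245 186  14  33 430] [ 474.9 -279.6   64.4] [ 460.6 -288.5   57. ] [ 491.8 -270.9   66.7]
mark [ 458.6 -230.1   35. ] 54
```

View pics/w11.png

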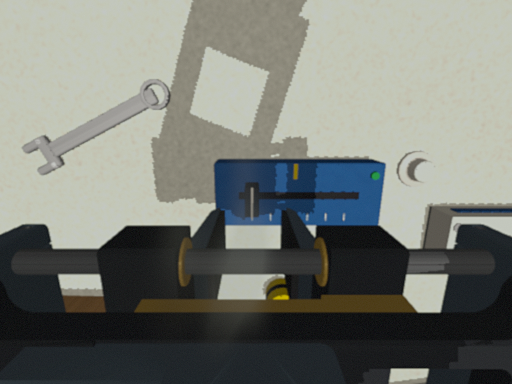

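The fader is at (251,201) at zero, and the mark is at (296,171). The measured travel needed is about 45.6 mm.

Request:
send_rows:
  steps:
    - [[-0.06, -0.03, 0.84, 0, 0.4], [0, 0, 0.86, 0, 0.4], [0, 0, 0.86, 0, 0.4], [0, 0, 0, 0, 0.4], [0, 0, 0, 0, 0.4]]

```text
time_s: 23.97
ee_pos: [475.3, -279.0, 44.3]
ee_rot: [179.9, -0.3, 169.9]
force: [0.6, 0.0, -0.1]
gripper_width: 36.8
gripper_force: 0.0
```

Request:
send_rows:
  steps:
    - [[0, 0, 0, 0, 0], [0, 0, 0, 0, 0], [0, 0, 0, 0, 0], [0, 0, 0, 0, 0], [0, 0, 0, 0, 0]]
  squeeze: 6

```text
time_s: 24.38
ee_pos: [477.7, -279.4, 47.6]
ee_rot: [180.0, 0.2, 169.9]
force: [1.2, 3.6, 6.8]
gripper_width: 14.0
gripper_force: 6.0
```

Request:
send_rows:
  steps:
    - [[0, 0.3, 0, 0, 0], [0, 0.5, 0, 0, 0], [0, 0.34, 0, 0, 0], [0, 0, 0, 0, 0], [0, 0, 0, 0, 0]]

```text
time_s: 24.8
ee_pos: [485.8, -234.6, 47.6]
ee_rot: [-180.0, 0.2, 170.0]
force: [0.0, 0.9, 6.2]
gripper_width: 13.9
gripper_force: 6.0
```

Request:
send_rows:
  steps:
    - [[0, 0, 0, 0, 0.4], [0, 0, 0, 0, 0.4], [0, 0, 0, 0, 0.4], [0, 0, 0, 0, 0.4]]

```text
time_s: 25.13
ee_pos: [484.2, -235.0, 45.6]
ee_rot: [180.0, -0.0, 170.0]
force: [0.8, -0.5, -0.0]
gripper_width: 35.9
gripper_force: 0.0
```

Request:
send_rows:
  steps:
    - [[0, 0, -0.6, 0, 0.4], [0, 0, -0.8, 0, 0.4], [0, 0, -0.8, 0, 0.4], [0, 0, 0, 0, 0.4], [0, 0, 0, 0, 0.4]]

```text
time_s: 25.55
ee_pos: [485.4, -235.5, 135.4]
ee_rot: [-179.9, 0.2, 170.0]
force: [-0.8, 0.3, -0.6]
gripper_width: 36.2
gripper_force: 0.0
```

Run:
```python
from h import *
np.set_printoptions(precision=1,suppress=True)
f=grab('wrist','w12');tester(f);g=grab('top','top3');P=cloud(g)
blobs(g,70,200,(640,800,-330,-120));blobs(g,30,44,(540,700,-330,-210));print(env.state()['ee_pos'])
```

```text
tester ((484.6368408203125, -229.90716552734375), (178.33847045898438, 69.1565933227539), 79.6246337890625) 9276
hi [247 184  15  34 490] [ 483.1 -234.9   64.2] [ 468.6 -243.8   57.4] [ 499.7 -226.1   66.8]
mark [ 458.8 -230.3   35. ] 46
blob [322 102  28  31 655] [335.9 117. ] mid [ 763.5 -214.6  122.4] mean [ 755.  -209.1  123.7] zmax 174.36418641280227
blob [342 169  15  14 165] [349.2 175.6] mid [ 618.7 -264.8   36.4] mean [ 618.2 -264.1   36.8] zmax 41.7029576426761
[ 483.6 -234.6  132.9]
```

Request:
send_rows:
  steps:
    - [[-0.7, -0.04, 0, 0, 0.75], [-0.9, -0.04, 0, 0, 0.75], [-0.9, -0.04, 0, 0, 0.75], [-0.88, -0.04, 0, 0, 0.75], [0, 0, 0, 0, 0.75]]

```text
time_s: 26.07
ee_pos: [621.4, -265.5, 130.4]
ee_rot: [180.0, 0.1, 170.0]
force: [0.4, -1.0, -0.4]
gripper_width: 66.7
gripper_force: 0.0
```

Run:
```python
from h import *
np.set_printoptions(precision=1,suppress=True)
f=grab('wrist','w13');s=env.state();print(s['ee_pos'],s['ee_rot'],s['time_s'],s['gripper_width'])
blobs(f,30,44,(560,680,-320,-210))
```

```text
[ 618.  -264.7  130.3] [179.9  -0.2 170. ] 26.1167 67.66991840739797
blob [ 232  175   39   40 1211] [250.8 194.6] mid [ 620.1 -267.9   35.6] mean [ 619.2 -267.7   38.5] zmax 41.064242626429404
```

View pics/w13.png

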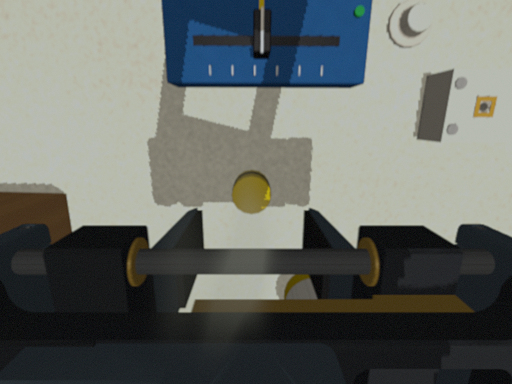

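The fader sits on the mark (grip at (262,33), line at (262,3)). The marker is at (251,194), between the fingers.

Request:
send_rows:
  steps:
    - [[-0.06, -0.07, 0.96, 0, 0.75], [0, 0, 0.97, 0, 0.75], [0, 0, 0.97, 0, 0.75], [0, 0, 0, 0, 0.75], [0, 0, 0, 0, 0.75]]

```text
time_s: 26.53
ee_pos: [615.4, -266.7, 15.1]
ee_rot: [179.9, -0.4, 170.0]
force: [0.5, 0.3, 1.4]
gripper_width: 68.2
gripper_force: 0.0
```

Request:
send_rows:
  steps:
    - [[0, 0, 0, 0, 0], [0, 0, 0, 0, 0], [0, 0, 0, 0, 0], [0, 0, 0, 0, 0], [0, 0, 0, 0, 0]]
  squeeze: 15

```text
time_s: 26.95
ee_pos: [619.2, -267.8, 19.6]
ee_rot: [-180.0, 0.2, 170.0]
force: [-0.3, 1.2, 5.9]
gripper_width: 39.5
gripper_force: 15.0
```

Request:
send_rows:
  steps:
    - [[0, 0, -0.5, 0, 0], [0, 0, -0.9, 0, 0], [0, 0, -0.9, 0, 0], [0, 0, -0.7, 0, 0], [0, 0, 0, 0, 0]]

```text
time_s: 27.37
ee_pos: [621.8, -269.4, 145.5]
ee_rot: [-179.8, 0.7, 170.0]
force: [0.3, 0.3, -0.6]
gripper_width: 39.4
gripper_force: 15.0
```

Run:
```python
from h import *
np.set_printoptions(precision=1,suppress=True)
for n in('w3','top3'):
    f=dict(np.load(f'pics/{n}.npz'));h=cv2.cvtColor(f['pixels'],cv2.COLOR_RGB2HSV);P=cloud(f)
    m=((h[...,0]<8)|(h[...,0]>172))&(h[...,1]>130)&(abs(P[...,0]-462)<70)&(abs(P[...,1]-78)<70)&(P[...,2]<12)
    q=np.array([onplane(f,u,v,1)[:2] for v,u in np.argwhere(m)],np.float32);print(cv2.minAreaRect(q))
s=env.state();print(s['ee_pos'],s['gripper_width'],s['gripper_force'])
```

```text
((462.4981384277344, 78.52973175048828), (74.88508605957031, 75.07068634033203), 15.665254592895508)
((461.9835510253906, 79.5596694946289), (74.40312957763672, 74.1151123046875), 15.747832298278809)
[ 621.8 -269.4  145.5] 39.39193274622523 14.999733120203018
```

Request:
send_rows:
  steps:
    - [[0.54, 0.785, 0, 0, 0], [0.54, 0.785, 0, 0, 0], [0.54, 0.785, 0, 0, 0], [0.54, 0.785, 0, 0, 0], [0.54, 0.785, 0, 0, 0]]

```text
time_s: 27.78
ee_pos: [537.5, -92.9, 136.9]
ee_rot: [180.0, -0.1, 170.0]
force: [0.4, -0.4, -1.1]
gripper_width: 40.1
gripper_force: 15.0
```

Request:
send_rows:
  steps:
    - [[0.54, 0.785, 0, 0, 0], [0.54, 0.785, 0, 0, 0], [0.54, 0.785, 0, 0, 0], [0.54, 0.785, 0, 0, 0], [0.54, 0.785, 0, 0, 0]]

```text
time_s: 28.2
ee_pos: [458.4, 80.2, 137.2]
ee_rot: [-180.0, -0.1, 170.0]
force: [0.2, -0.1, -1.8]
gripper_width: 39.4
gripper_force: 15.0
```

Request:
send_rows:
  steps:
    - [[0, 0, 0, 0, 0], [0, 0, 0.6, 0, 0], [0, 0, 0.6, 0, 0], [0, 0, 0.6, 0, 0], [0, 0, 0, 0, 0]]

```text
time_s: 28.62
ee_pos: [456.4, 78.2, 61.8]
ee_rot: [-179.8, -0.5, 170.0]
force: [-1.4, -0.4, -2.0]
gripper_width: 39.6
gripper_force: 15.0
```

Request:
send_rows:
  steps:
    - [[-0.1, 0, 0.5, 0, 0], [0, 0, 0.4, 0, 0], [0, 0, 0.1, 0, 0], [0, 0, 0, 0, 0], [0, 0, 0, 0, 0]]

```text
time_s: 29.03
ee_pos: [464.7, 78.2, 26.5]
ee_rot: [180.0, 0.0, 170.0]
force: [-0.1, -1.1, -1.7]
gripper_width: 39.7
gripper_force: 15.0
```

Request:
send_rows:
  steps:
    - [[0, 0, 0.08, 0, 0], [0, 0, 0.07, 0, 0], [0, 0, 0, 0, 0], [0, 0, 0, 0, 0]]

```text
time_s: 29.37
ee_pos: [464.2, 78.3, 20.0]
ee_rot: [180.0, 0.0, 170.0]
force: [-0.7, -0.8, -1.4]
gripper_width: 39.7
gripper_force: 15.0
```

Request:
send_rows:
  steps:
    - [[0, 0, 0, 0, 0.75], [0, 0, 0, 0, 0.75], [0, 0, 0, 0, 0.75], [0, 0, 0, 0, 0.75], [0, 0, 0, 0, 0.75]]

```text
time_s: 29.78
ee_pos: [464.3, 78.3, 19.9]
ee_rot: [180.0, 0.0, 170.0]
force: [-0.4, 0.6, 0.2]
gripper_width: 67.8
gripper_force: 0.0
```

Request:
send_rows:
  steps:
    - [[0, 0, -0.5, 0, 0.75], [0, 0, -0.9, 0, 0.75], [0, 0, -0.9, 0, 0.75], [0, 0, -0.9, 0, 0.75], [0, 0, -0.3, 0, 0.75]]

```text
time_s: 30.2
ee_pos: [466.8, 78.7, 164.8]
ee_rot: [179.8, 0.5, 170.0]
force: [0.4, 0.5, 0.2]
gripper_width: 68.4
gripper_force: 0.0
```

Request:
send_rows:
  steps:
    - [[0.9, 0.1, 0, 0, 0.75], [0.9, 0.1, 0, 0, 0.75], [0.9, 0.1, 0, 0, 0.75], [0, 0, 0, 0, 0.75], [0, 0, 0, 0, 0.75]]

```text
time_s: 30.62
ee_pos: [358.6, 109.0, 160.0]
ee_rot: [180.0, 0.0, 170.1]
force: [0.6, -1.2, 0.8]
gripper_width: 68.4
gripper_force: 0.0
```

Run:
```python
from h import *
np.set_printoptions(precision=1,suppress=True)
g=grab('top','top4');s=env.state();print(s['ee_pos'],s['time_s'],s['force'])
blobs(g,28,48,(420,510,30,130));tester(g);blobs(g,78,100,(540,640,-40,110),5)
b=grab('scene','scene1')
cv2.imwrite('pics/top4b.png',cv2.resize(cv2.imread('pics/top4.png'),(800,600),interpolation=cv2.INTER_CUBIC))
```

```text
[360.2 109.1 160.2] 30.6667 [1.4 0.8 0.8]
blob [216 223  15  15 172] [223.2 230.1] mid [464.   80.5  35.5] mean [463.5  79.8  37.7] zmax 42.28130713161136
tester ((484.2380065917969, -228.48887634277344), (178.8733673095703, 68.60232543945312), 79.77813720703125) 1354
hi [337 219   8  12  66] [ 482.2 -231.7   62.5] [ 467.7 -242.5   57. ] [ 496.9 -222.7   67.2]
mark [ 457.5 -228.7   35. ] 5
blob [224 178   6   6  31] [226.6 180.5] mid [591.6  70.8  87.5] mean [591.5  70.5  88.1] zmax 95.54062867931918
blob [238 180   6   7  31] [240.6 183.3] mid [585.9  34.1  87.9] mean [584.8  33.7  87.5] zmax 93.87501558672102
blob [253 183   6   7  30] [255.3 185.7] mid [578.8  -5.1  86.1] mean [578.9  -4.5  87.9] zmax 92.05100305527094
```

View pics/top4b.png

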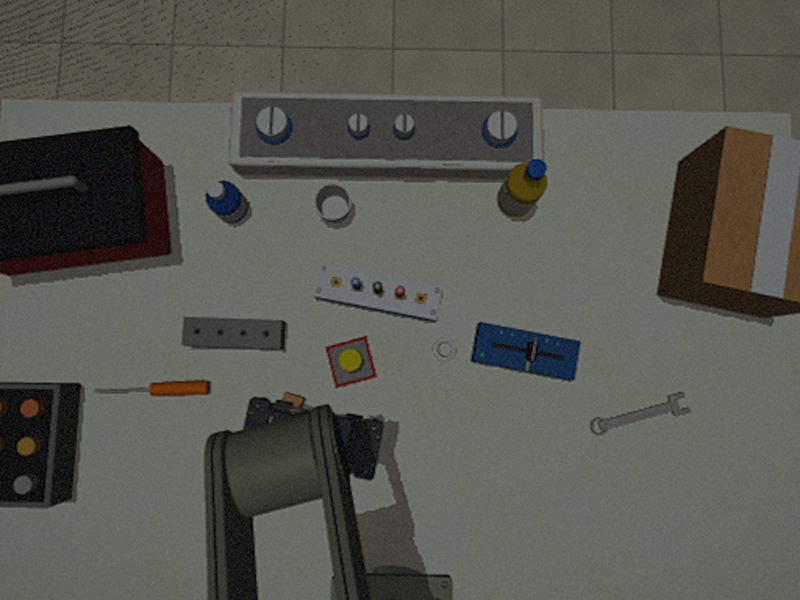

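The marker (351,360) is centred on its pad. The three pins are seated at (356,284), (378,288) and (400,292), the fader at (532,351) is on the mark, and everything else is unmoved.

```bash
python3 -c "
from workcell import env
print(env.job_done())"
```

```text
the job is handed in; nothing more can be done
None
```

The job is handed in, with no verdict returned: the fader went to zero first, the three pins present are seated home with the blocked opening avoided, the fader is now on the yellow mark, and the marker stands on its pad.

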